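# Gather the stone finds in the tray's pouring corner and hold it over the box

### The job

Lift the grey sorting tray off the light panel by its handle and hold it in the air, tilted so that all five stone pieces slide together into its cut-off pouring corner, with that corner a little above the middle of the empty card box (not the box with the bone in it) and touching nothing. Do not spill a piece out of the tray and leave everything else on the table where it is. Finish while still holding the tray tilted like this: do not pour, put it down or let go.

Things in the scene. Friction and masses are not known exactly. Their poses are not given: they have to be found in the camera images.
- tray_grip (a point): Middle of the sorting tray's wooden handle bar: 16 mm thick (along the tray's x), 20 mm high, 172 mm long along the tray's y, fixed rigidly over the tray's middle, its centre 85 mm above the tray's underside, free space below and beside it; flat 20 mm wide uprights at its ends. Axes are the tray's: x, y along its sides, z up out of it.
- tray_corner (a point): Pouring corner, inside: middle of the foot of the slanting wall, on the tray's floor; (-87, 57, -81) mm in the axes of tray_grip. The corner at -x, +y of the tray is the one cut off at 45 degrees, by a wall 57 mm long with a steel plate outside. Tilted 30 to 40 degrees straight down that way (tray direction (-1, 1, 0)), pieces slide into it; rocking frees one that hangs on a wall.
- tray_lip (a point): The outer lower edge of that slanting wall, at its middle: the lowest part of the tray when tilted towards that corner. In the axes of tray_grip at (-90, 60, -85) mm.
- tray: Grey smooth open sorting tray, 220 mm (x) by 160 mm (y), walls 35 mm high, walls and floor 4 mm thick, about 0.3 kg; starts flat on the light panel. Origin at the middle of its underside, axes as tray_grip. The inside is slippery: pieces begin to slide at about 5 to 10 degrees.
- arrow1_center (a point): notched stone arrowhead, dark brown, about 31 mm long, 25 mm wide, 8 mm thick, 15 g; one of two alike; point at its centre, half-way up; starts flat on the tray's floor
- arrow2_center (a point): notched stone arrowhead, dark brown, about 31 mm long, 25 mm wide, 8 mm thick, 15 g; one of two alike; point at its centre, half-way up; starts flat on the tray's floor
- whorl1_center (a point): round dark grey stone whorl (disc), 26 mm across, 10 mm thick, 15 g; one of two alike; point at its centre, half-way up; starts flat on the tray's floor
- whorl2_center (a point): round dark grey stone whorl (disc), 26 mm across, 10 mm thick, 15 g; one of two alike; point at its centre, half-way up; starts flat on the tray's floor
- scraper_center (a point): oblong stone scraper, dark brown, 30 x 18 x 9 mm, 15 g; point at its centre, half-way up; starts flat on the tray's floor
- box_rim (a point): Middle of the open top of the EMPTY tan card box, level with its rim: 130 x 130 mm, 50 mm high, standing on the table and fixed to it.
- box_empty: That empty card box; origin at the middle of its underside.
- box_bone: The other card box, of the same size (130 x 130 x 50 mm, fixed), with a bone lying in it; not to be used. Origin at the middle of its underside.
- panel: Light panel: flat slab 380 x 560 x 50 mm with white top, fixed to the table; origin at the middle of its underside.
- bone: bystander: bone 95 mm long lying in the other card box
- handaxe: bystander: stone hand axe, 85 x 65 x 24 mm, lying on the light panel; origin at its underside
- loupe: bystander: black loupe, 44 mm across, 30 mm high, standing on the light panel
- brush: bystander: brush lying on the table beyond the boxes, origin at its underside
- caliper: bystander: steel caliper, 150 mm long, flat on the table, nearer the robot than the boxes
- jar: bystander: jar, 54 mm across, 80 mm high, standing on the table beyond the boxes; the tallest thing near the work
- cards: bystander: stack of cards 90 x 60 x 20 mm on the table, nearer the robot than the boxes
Things that resemble listed ones, but are neither listed nor needed, are in the scene too. Leave any pink or purple look-alike of the box_empty alone.

How it is judged:
By the outcome, as a careful person would: the job done as asked, in the order asked, and still so for the second after the job is handed in, while the arm keeps its last pose, push and grip.
It also fails if it takes over 67 s, if anything falls off the work surface, if the arm or the gripper's body presses on something with over 40 N, if the wrist force passes 120 N, or if a joint passes its speed limit or range.

### The arm

A 6-joint arm with a two-finger parallel gripper is mounted at the origin on the work surface. World frame = base frame: x ahead of the robot, y to its left, z up, the work surface at z = 0. Lengths are in m, angles in rad, forces in N, time in s.
With the tool pointing down it reaches from about 0.325 to 0.9 m from the base axis. Payload 6.1 kg.
Tool frame: the origin (TCP) lies midway between the tips of the shut fingers; the grasp point (between the pads) lies 19 mm behind it (arm.pinch_z is the distance from the TCP to the grasp point, in m); z points along the fingers, y is the direction in which the jaws open and shut (so a half turn about z gives the same grasp; the last joint's range is limited). The gripper opens to 87 mm and grips with 3 to 60 N. Pads are 19 mm wide; open, the fingers measure 117 mm over their backs; the gripper's body (75 mm by 190 mm) begins 51 mm behind the grasp point.
Start: joints at [-0.126, 0.22, 1.526, -0, 1.395, -0.126], TCP at [0.625, -0, 0.196] pointing down, gripper open.
Joint ranges: [-2.98, 2.98], [-0.91, 2.08], [0.09, 2.57], [-1.24, 4.39], [0.2, 2.65], [-2.68, 2.68]. Speed limits (rad/s): [2.57, 2.57, 3.01, 3.14, 3.14, 3.14].

### API

Orientations are given as a rotation vector (axis times angle).
In Python, from station import arm, optics gives the robot as it stands.
- The arm moves only by the tool arm_command, never from a script. Its argument "plan" is a list of rows, each a list of 7 numbers: the turn, a rotation vector about the tool's x, y, z in degrees, then the shift along the tool's x, y, z in m, then the opening, from 0 (shut) to 1 (fully open). A call has exactly 8 rows; each row is the pose to reach, as a shift and turn from the pose commanded when the call began, along the tool's axes at that moment; what a row does not reach only later rows make up. A row lasts 1/10 s, in which the tool goes at most 50 mm and 8.59 degrees, less where a joint would pass 70% of its speed; a pose out of reach is approached as far as the arm can. A call with a gripper value outside its range is refused whole. The fingers move at their own pace and stop on an object; the grip force is fixed at half the most. Time passes only in rows, so rows that repeat a pose let the fingers close, or fill a call up. It gives the time, the measured TCP pose, the force and the opening at its end, in the units of the state.
- arm.state(): the state, without advancing time (a new reading comes with each control period).
- optics.read_camera(name): name is "scene" or "side" or "wrist"; returns (picture, depth): 400x640x3 uint8, red, green, blue; 400x640 float32, m along the optical axis (not along the pixel's ray), 0 where there is no reading.
- optics.camera_params(name): a dict with "fov_y" (degrees; the focal length in pixels is half the picture's height over the tangent of half this angle, whatever the lens; pixels are square), "cx", "cy" (the principal point, pixels), "rvec" (rotation vector, rad) and "tvec" (3), from world to camera coordinates, as OpenCV has them; the wrist camera has in their place "hand_eye" (4x4, takes a point from camera to tool coordinates, whose origin is the TCP and whose axes are the flange's). Camera axes: x right, y down, z forward; pixel columns grow to the right and rows downward; lengths in m; the calibration is good to about 2 mm. A picture is of the moment at which its call begins: read the wrist's pose just before it. camera_params takes no time and is no camera call.
- arm.hand_in(): hands the job in, once; it reports no verdict.
The state is a dict: "time_s": time; "joints": joint angles; "qd": joint speeds; "joint_torque": joint torques, N m; "eef_pos": TCP position; "orientation": TCP orientation; "force": force on the tool from outside, world axes, zero at the start; "torque": the same for the moment, N m; "gripper_width": finger opening in m.
Only numpy, scipy, OpenCV 4.12 (cv2) and the standard library are available. Lean on these libraries where they do the work, as an engineer would, in place of code of your own. Each camera call takes 0.05 s, during which the arm holds its last target. There are 200 camera calls.

## Working session

There is one attempt and no reset: what is moved stays moved. The work goes in short steps, Python scripts to look and compute and a tool call to move; the robot and the scene stay as the last step left them, time stands still between calls to the robot, and variables do not carry over. Pictures are saved under pics/ and viewed, about 8 in all and at most 12, crops included, and the job is handed in when it is done.

Besides the shell and the picture viewer there is one more tool, called after "Call:" as a command line: name --pt "numbers of a row" for each row, then --argument value for the rest. arm_command: Moves the arm, as the interface text tells. Its arguments: {"type":"object","properties":{"plan":{"type":"array"}},"required":["plan"]}

```bash
mkdir -p pics; cat > h.py <<'E'
import numpy as np, cv2
from station import arm, optics
from scipy.spatial.transform import Rotation as R
def K(n,p=None):
    p=p or optics.camera_params(n); f=200/np.tan(np.radians(p['fov_y'])/2)
    return f,p['cx'],p['cy']
def pose(n,s=None):
    "camera->world R,t"
    p=optics.camera_params(n)
    if n=='wrist':
        s=s or arm.state(); H=np.array(p['hand_eye']); Rt=R.from_rotvec(s['orientation']).as_matrix()
        return Rt@H[:3,:3], Rt@H[:3,3]+np.array(s['eef_pos'])
    M=R.from_rotvec(np.ravel(p['rvec'])).as_matrix(); return M.T,-M.T@np.ravel(p['tvec'])
def ray(n,uv,z,s=None):
    f,cx,cy=K(n); M,t=pose(n,s); uv=np.atleast_2d(uv).astype(float)
    d=np.c_[(uv[:,0]-cx)/f,(uv[:,1]-cy)/f,np.ones(len(uv))]@M.T
    return t+d*((z-t[2])/d[:,2])[:,None]
def cloud(n,depth,s=None):
    f,cx,cy=K(n); M,t=pose(n,s); v,u=np.mgrid[:400,:640]
    return np.stack([(u-cx)/f*depth,(v-cy)/f*depth,depth],-1)@M.T+t
def proj(n,P,s=None):
    f,cx,cy=K(n); M,t=pose(n,s); c=(np.atleast_2d(P)-t)@M
    return np.c_[c[:,0]/c[:,2]*f+cx,c[:,1]/c[:,2]*f+cy]
def snap(n,name):
    s=arm.state(); im,d=optics.read_camera(n); np.savez(f'pics/{name}.npz',im=im,d=d)
    cv2.imwrite(f'pics/{name}.png',im[...,::-1]); return s,im,d
E
python3 - <<'E'
from h import *
for n in('scene','side','wrist'):
    s,im,d=snap(n,n+'0'); print(n,optics.camera_params(n))
a=[cv2.imread(f'pics/{n}0.png') for n in('scene','side')]
print(arm.state(), arm.pinch_z)
E
```

```text
scene {'fov_y': 52.93635255477042, 'cx': 319.4290750276296, 'cy': 202.24332579518713, 'rvec': array([ 2.13517758,  1.05727451, -0.47506062]), 'tvec': array([-0.3060419 , -0.11541595,  1.61822183])}
side {'fov_y': 51.6652813270018, 'cx': 321.9853095634377, 'cy': 205.89004579099176, 'rvec': array([ 0.10946286, -2.73644735,  1.46390841]), 'tvec': array([0.45040038, 0.06405351, 1.35585771])}
wrist {'fov_y': 71.91117348790583, 'cx': 316.4072644158382, 'cy': 199.57534945836383, 'hand_eye': array([[ 6.44912533e-04, -9.55928022e-01, -2.93600410e-01,
         8.06577922e-02],
       [ 9.99999661e-01,  4.66218460e-04,  6.78612893e-04,
        -7.67899822e-04],
       [-5.11823150e-04, -2.93600748e-01,  9.55927999e-01,
        -1.88933329e-01],
       [ 0.00000000e+00,  0.00000000e+00,  0.00000000e+00,
         1.00000000e+00]])}
{'time_s': 0.15, 'joints': array([-1.26097403e-01,  2.21081382e-01,  1.52731765e+00, -6.64569247e-07,
        1.39470861e+00, -1.26096427e-01]), 'qd': array([-0.00157607, -0.00353061, -0.00358722, -0.00055665, -0.00111067,
        0.00249485]), 'joint_torque': array([ 5.44750201e-04, -4.95191681e+01, -3.87881935e+01,  6.99610985e-02,
        5.31197037e-02, -7.11234907e-05]), 'eef_pos': array([6.24491176e-01, 6.20554225e-05, 1.94882262e-01]), 'orientation': array([-2.22059572e+00, -2.22059381e+00,  1.45800666e-03]), 'force': array([ 0.51150151,  0.68118463, -0.191538  ]), 'torque': array([0.04207642, 0.01620306, 0.00902273]), 'gripper_width': 0.08743373637209631} 0.0187
```

View pics/scene0.png

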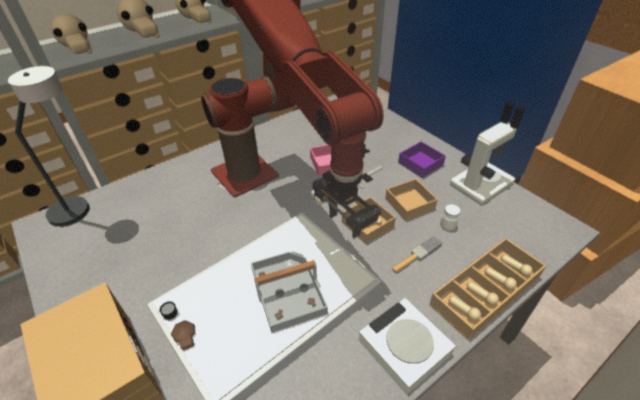

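View pics/side0.png

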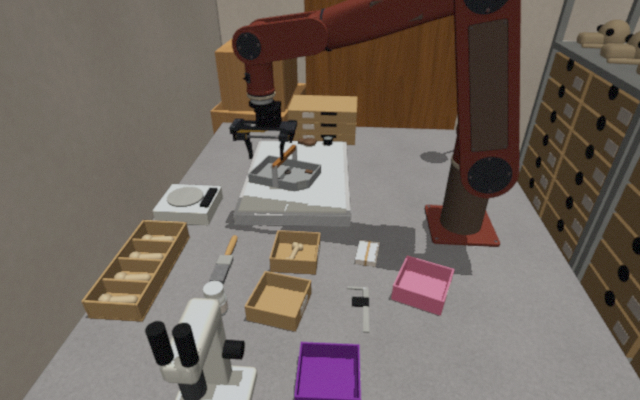

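Scene view: the tray is on the white panel at (290,285), with its orange handle running from (257,280) to (315,265). In the side view there are two tan boxes. The one at (278,300) is empty and the one at (296,252) holds the bone. The pink (423,285) and purple (328,370) boxes are look-alikes. The empty tan box at side (278,300) / scene (410,198) is the one meant.

```bash
python3 - <<'E'
from h import *
for n,bx in(('side',(245,270,315,330)),('scene',(380,175,440,222))):
    a=np.load(f'pics/{n}0.npz'); im,d=a['im'],a['d']; C=cloud(n,d)
    hsv=cv2.cvtColor(im,cv2.COLOR_RGB2HSV)
    u0,v0,u1,v1=bx
    m=np.zeros((400,640),bool); m[v0:v1,u0:u1]=1
    tan=m&(hsv[...,1]>90)&(hsv[...,0]>8)&(hsv[...,0]<25)&(d>0)
    z=C[...,2]; r=tan&(z>.042)&(z<.06)
    P=C[r]; print(n,'box rim n',r.sum(),'zmed',np.median(P[:,2]),P[:,:2].min(0),P[:,:2].max(0),cv2.minAreaRect(P[:,:2].astype(np.float32)))
    # handle
    if n=='scene': hb=(250,255,325,290)
    else: hb=(265,140,305,175)
    u0,v0,u1,v1=hb; m[:]=0; m[v0:v1,u0:u1]=1
    h=m&(hsv[...,1]>120)&(hsv[...,0]<20)&(d>0)
    P=C[h]; P=P[(P[:,2]>.11)&(P[:,2]<.17)]
    print('handle',len(P),P.mean(0),P.min(0),P.max(0),cv2.minAreaRect(P[:,:2].astype(np.float32)), 'ztop',np.percentile(P[:,2],90))
    w=(hsv[...,1]<40)&(hsv[...,2]>200)&(abs(z-.05)<.006); P=C[w]
    print('panel',cv2.minAreaRect(P[:,:2].astype(np.float32)))
    # tray walls
    g=(hsv[...,1]<60)&(z>.075)&(z<.095)&(C[...,0]>.3)&(C[...,0]<.8)&(C[...,1]<.6)&(C[...,1]>-.1); P=C[g]
    print('tray top',len(P),P.min(0),P.max(0),cv2.minAreaRect(P[:,:2].astype(np.float32)))
a=cv2.imread('pics/scene0.png')[230:340,225:375]; b=cv2.imread('pics/side0.png')[225:335,230:380]
cv2.imwrite('pics/crop1.png',np.hstack([cv2.resize(x,None,fx=2.6,fy=2.6,interpolation=2) for x in(a,b)]))
E
```

```text
side box rim n 465 zmed 0.04856945327210638 [0.45537254 0.32136139] [0.60347963 0.47121256] ((0.5294584631919861, 0.39611977338790894), (0.1329367607831955, 0.12836457788944244), 78.77562713623047)
handle 119 [ 0.60067543 -0.17154038  0.14089048] [ 0.57518878 -0.2573505   0.12763943] [ 0.62784872 -0.09994124  0.1488658 ] ((0.6012686491012573, -0.17855791747570038), (0.1651182472705841, 0.014518370851874352), 72.4585952758789) ztop 0.14720217817451323
panel ((0.6982992887496948, -0.21201321482658386), (0.6185629367828369, 0.5383853912353516), 3.3296804428100586)
tray top 329 [ 0.52224668 -0.09995722  0.07514125] [0.7111175  0.44416333 0.09442539] ((0.6456429958343506, 0.16218645870685577), (0.5698286890983582, 0.10091886669397354), 74.79986572265625)
scene box rim n 314 zmed 0.04860033650608553 [0.4591608  0.23130837] [0.60805887 0.47071108] ((0.5281049013137817, 0.3514733910560608), (0.22404414415359497, 0.1367885172367096), 82.08426666259766)
handle 224 [ 0.60441888 -0.1840403   0.14612185] [ 0.5756356  -0.26314185  0.1411683 ] [ 0.63147359 -0.10390684  0.15023982] ((0.6040440201759338, -0.1827433556318283), (0.16459396481513977, 0.01645689457654953), 74.04974365234375) ztop 0.14829469385350086
panel ((0.6963112950325012, -0.22234374284744263), (0.6400197744369507, 0.5631312131881714), 3.2157721519470215)
tray top 187 [ 0.52797042 -0.09976211  0.07511036] [0.71523871 0.59992895 0.09457738] ((0.6313203573226929, 0.24526603519916534), (0.7075672149658203, 0.13097833096981049), 83.79411315917969)
```

View pics/crop1.png

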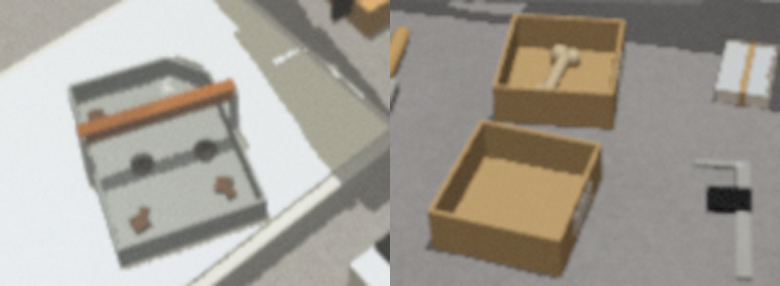

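The crop confirms it: the left box in the side view is empty and the other holds the bone. The tray's cut corner is at the crop's (190,70), i.e. scene (298,257), on the robot and +y side. Next I measure the yaw, the cut-corner side, and the jar.

```bash
python3 - <<'E'
from h import *
print('cutcorner',ray('scene',(300,258),.085),'handle ends',ray('scene',[(257,280),(314,265)],.145))
a=np.load('pics/scene0.npz'); im,d=a['im'],a['d']; C=cloud('scene',d); hsv=cv2.cvtColor(im,cv2.COLOR_RGB2HSV)
m=np.zeros((400,640),bool); m[255:290,250:325]=1
P=C[m&(hsv[...,1]>120)&(hsv[...,0]<20)&(d>0)]; P=P[(P[:,2]>.135)]; q=P[:,:2]-P[:,:2].mean(0)
w,V=np.linalg.eigh(q.T@q); ydir=V[:,1]*np.sign(V[1,1]); print('ydir',ydir,np.degrees(np.arctan2(-ydir[0],ydir[1])))
for n,bx in(('scene',(436,200,466,232)),('side',(200,280,232,325))):
    a=np.load(f'pics/{n}0.npz'); C=cloud(n,a['d']); u0,v0,u1,v1=bx; P=C[v0:v1,u0:u1].reshape(-1,3); P=P[(P[:,2]>.03)&(P[:,2]<.09)&(P[:,0]>.5)]
    print('jar',n,len(P),np.median(P,0),P.min(0),P.max(0))
a=np.load('pics/side0.npz');C=cloud('side',a['d'])
for n,bx in(('bonebox',(268,230,325,275)),):
    u0,v0,u1,v1=bx; P=C[v0:v1,u0:u1].reshape(-1,3); P=P[(P[:,2]>.04)&(P[:,2]<.06)]; print(n,cv2.minAreaRect(P[:,:2].astype(np.float32)))
E
```

```text
cutcorner [[ 0.55086216 -0.10098191  0.085     ]] handle ends [[ 0.58269897 -0.25864664  0.145     ]
 [ 0.63524467 -0.10936032  0.145     ]]
ydir [0.29057796 0.95685132] -16.892561072253912
jar scene 310 [0.69630602 0.40569834 0.06744519] [0.60689416 0.38999522 0.03022838] [0.71715224 0.44645292 0.08749646]
jar side 395 [0.67861905 0.42722494 0.07890381] [0.66039079 0.39687662 0.03038267] [0.71251982 0.44416333 0.08384069]
bonebox ((0.5137738585472107, 0.23378872871398926), (0.13115398585796356, 0.19719132781028748), 0.4263184368610382)
```

Call:
arm_command --pt "0 0 3 -0.025 -0.003 0 1" --pt "0 0 6 -0.055 -0.007 0 1" --pt "0 0 9 -0.09 -0.011 0 1" --pt "0 0 12 -0.125 -0.015 0 1" --pt "0 0 15 -0.155 -0.018 0 1" --pt "0 0 17 -0.175 -0.021 0 1" --pt "0 0 17 -0.181 -0.0215 0 1" --pt "0 0 17 -0.181 -0.0215 0 1"

```text
time_s: 0.95
eef_pos: [0.6032, -0.1815, 0.1954]
orientation: [-2.525, -1.868, 0.0]
force: [0.3, 0.2, 0.6]
gripper_width: 0.0868
```

```bash
python3 - <<'E'
from h import *
s,im,d=snap('wrist','w1'); print(s['time_s'],s['eef_pos'],s['joints'],s['force'])
C=cloud('wrist',d,s); hsv=cv2.cvtColor(im,cv2.COLOR_RGB2HSV)
m=(hsv[...,1]>120)&(hsv[...,0]<20)&(C[...,2]>.135)&(C[...,2]<.155)
P=C[m]; print(len(P)); r=cv2.minAreaRect(P[:,:2].astype(np.float32)); print(r,cv2.boxPoints(r),np.median(P[:,2]))
T=R.from_rotvec(s['orientation']).as_matrix(); print('handle in tool',((P-s['eef_pos'])@T).min(0),((P-s['eef_pos'])@T).max(0))
print(T)
E
```

```text
0.95 [ 0.60321586 -0.18146183  0.19535297] [-4.17454573e-01  2.32862730e-01  1.51258894e+00  2.36835796e-04
  1.39684338e+00 -1.20280471e-01] [0.26482187 0.19143496 0.57090381]
2566
((0.6040075421333313, -0.1721900850534439), (0.1443057507276535, 0.014877649955451488), 73.40556335449219) [[ 0.576272   -0.23921332]
 [ 0.59053004 -0.2434623 ]
 [ 0.6317431  -0.10516685]
 [ 0.61748505 -0.10091788]] 0.1449292883872078
handle in tool [-0.06301367 -0.0096127   0.04838741] [0.08118921 0.00605168 0.05262319]
[[ 2.92858705e-01  9.56155573e-01 -5.47497509e-04]
 [ 9.56155677e-01 -2.92858452e-01  4.98002680e-04]
 [ 3.15828765e-04 -6.69337272e-04 -9.99999726e-01]]
```

View pics/w1.png

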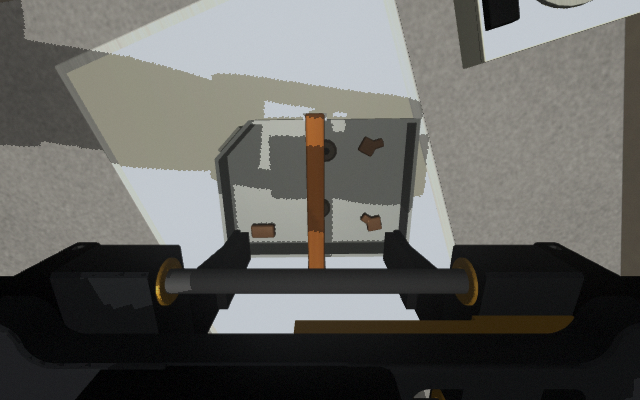

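The wrist view shows the handle centred between the fingers (315,115–270), with the cut corner at upper left (235,140). The five pieces are at (263,230), (325,150), (325,207), (371,146) and (371,221). I'll go down and grip.

Call:
arm_command --pt "0 0 0 -0.001 -0.001 0.012 1" --pt "0 0 0 -0.002 -0.001 0.03 1" --pt "0 0 0 -0.003 -0.001 0.05 1" --pt "0 0 0 -0.003 -0.001 0.067 1" --pt "0 0 0 -0.003 -0.001 0.077 1" --pt "0 0 0 -0.003 -0.001 0.08 1" --pt "0 0 0 -0.003 -0.001 0.08 0.6" --pt "0 0 0 -0.003 -0.001 0.08 0.4"

```text
time_s: 1.8
eef_pos: [0.6024, -0.1838, 0.1167]
orientation: [2.524, 1.868, 0.001]
force: [0.3, -0.6, -0.2]
gripper_width: 0.0782
```

Call:
arm_command --pt "0 0 0 0 0 0 0.3" --pt "0 0 0 0 0 0 0.2" --pt "0 0 0 0 0 0 0" --pt "0 0 0 0 0 0 0" --pt "0 0 0 0 0 0 0" --pt "0 0 0 0 0 0 0" --pt "0 0 0 0 0 0 0" --pt "0 0 0 0 0 0 0"

```text
time_s: 2.6
eef_pos: [0.6016, -0.1836, 0.1157]
orientation: [-2.525, -1.869, 0.0]
force: [1.0, 0.5, -0.4]
gripper_width: 0.015
```

Gripped at 15 mm wide. I'll lift gently.

Call:
arm_command --pt "0 0 0 0 0 -0.003 0" --pt "0 0 0 0 0 -0.01 0" --pt "0 0 0 0 0 -0.02 0" --pt "0 0 0 0 0 -0.032 0" --pt "0 0 0 0 0 -0.044 0" --pt "0 0 0 0 0 -0.054 0" --pt "0 0 0 0 0 -0.059 0" --pt "0 0 0 0 0 -0.06 0"

```text
time_s: 3.4
eef_pos: [0.6022, -0.1838, 0.1771]
orientation: [2.524, 1.868, 0.001]
force: [-0.1, 0.2, -3.3]
gripper_width: 0.0146
```

Call:
arm_command --pt "0 0 0 0 0 -0.004 0" --pt "0 0 0 0 0 -0.012 0" --pt "0 0 0 0 0 -0.024 0" --pt "0 0 0 0 0 -0.04 0" --pt "0 0 0 0 0 -0.056 0" --pt "0 0 0 0 0 -0.07 0" --pt "0 0 0 0 0 -0.078 0" --pt "0 0 0 0 0 -0.08 0"

```text
time_s: 4.2
eef_pos: [0.6024, -0.1839, 0.2578]
orientation: [2.523, 1.867, 0.002]
force: [-1.0, 0.3, -3.6]
gripper_width: 0.0149
```

```bash
cat >> h.py <<'E'
def frame(yaw,tilt):
    "tool rotation for tray yaw and tilt (deg) toward the cut corner; tray R too"
    Rz=R.from_euler('z',yaw,degrees=True).as_matrix(); d=Rz@np.array([-1,1,0])/2**.5
    Rt=R.from_rotvec(np.cross([0,0,1],d)*np.radians(tilt)).as_matrix()@Rz
    return Rt, Rt@np.array([[0,1,0],[1,0,0],[0,0,-1.]])
E
python3 - <<'E'
from h import *
s,im,d=snap('wrist','w2'); _,ims,_=snap('side','s2')
print(s['time_s'],s['eef_pos'],s['force'],s['torque'],s['gripper_width'])
T=R.from_rotvec(s['orientation']).as_matrix(); corner=np.array([.529,.396,.085])
off=np.array([.0017,.003,0]) # grip offset
for yaw in(-17,-35):
  for tilt in(30,35,38):
    Rt,Tt=frame(yaw,tilt); grip=corner-Rt@np.array([-.087,.057,-.081]); tcp=grip+Tt[:,2]*.0187
    print(yaw,tilt,'grip',grip,'shift tool',T.T@(tcp-s['eef_pos']),'turn',np.degrees(R.from_matrix(T.T@Tt).as_rotvec()))
cv2.imwrite('pics/c2.png',np.hstack([im[...,::-1][:,140:520],ims[...,::-1][:,140:520]]))
E
```

```text
4.2 [ 0.60240129 -0.18389283  0.25779685] [-0.9567698   0.31985271 -3.56101507] [ 0.00046207 -0.00386192 -0.06056396] 0.01488488950372667
-17 30 grip [0.57011532 0.36385861 0.20605975] shift tool [ 0.50779641 -0.18458459  0.06723157] turn [-21.0522366  -21.19186378  -0.02437839]
-17 35 grip [0.56507672 0.37333485 0.20975481] shift tool [ 0.51441116 -0.19118751  0.06263895] turn [-24.58830233 -24.72686398  -0.02878043]
-17 38 grip [0.56198769 0.37914446 0.2115176 ] shift tool [ 0.51850662 -0.19527684  0.06028078] turn [-26.70998666 -26.84781921  -0.03142283]
-35 30 grip [0.55817076 0.35272639 0.20605975] shift tool [ 0.49193926 -0.19511963  0.06720729] turn [-17.54273871 -24.37242625  17.55455341]
-35 35 grip [0.55630708 0.36329584 0.20975481] shift tool [ 0.50027461 -0.19935419  0.06262077] turn [-20.49373788 -28.43233701  17.39846951]
-35 38 grip [0.55516451 0.36977568 0.2115176 ] shift tool [ 0.50543531 -0.20197724  0.06026639] turn [-22.26427184 -30.86804672  17.29341911]
```

View pics/c2.png

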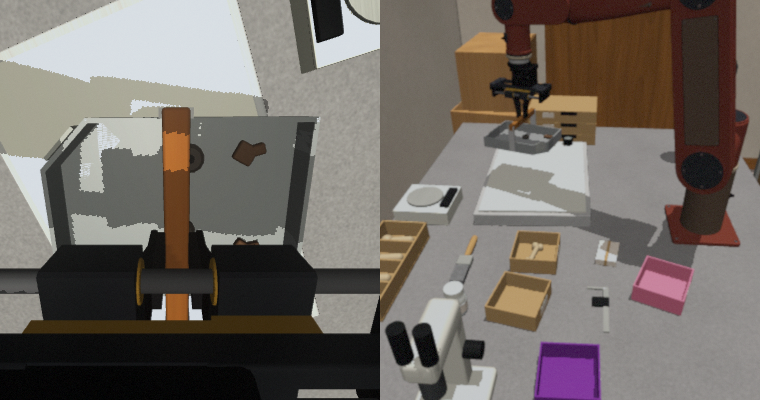

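The tray is held level with the pieces inside, and the wrist force of about 3.6 N matches its weight. Before carrying it across I'll check that no tall things lie along the path.

```bash
python3 - <<'E'
from h import *
for n in('scene0','side0'):
    a=np.load(f'pics/{n}.npz'); C=cloud(n[:-1],a['d']); P=C[(C[...,2]>.1)&(C[...,2]<.45)&(C[...,0]>.3)&(C[...,0]<.95)&(C[...,1]>.15)&(C[...,1]<.9)&(a['d']>0)]
    print(n,len(P),P.min(0) if len(P) else 0,P.max(0) if len(P) else 0)
E
```

```text
scene0 1847 [0.56186228 0.59319338 0.10004632] [0.68600252 0.75922749 0.32440312]
side0 5484 [0.56010545 0.60179231 0.1001221 ] [0.65392176 0.75702121 0.32298384]
```

Call:
arm_command --pt "0 0 0 0.004 -0.0015 0 0" --pt "0 0 0 0.012 -0.0045 0 0" --pt "0 0 0 0.025 -0.009 0 0" --pt "0 0 0 0.043 -0.016 0 0" --pt "0 0 0 0.065 -0.024 0 0" --pt "0 0 0 0.09 -0.034 0 0" --pt "0 0 0 0.115 -0.043 0 0" --pt "0 0 0 0.14 -0.052 0 0"

```text
time_s: 5.1
eef_pos: [0.5923, -0.0317, 0.2558]
orientation: [-2.524, -1.87, -0.001]
force: [0.8, 0.7, -4.5]
gripper_width: 0.0148
```

Call:
arm_command --pt "0 0 0 0.025 -0.0095 0 0" --pt "0 0 0 0.05 -0.0185 0 0" --pt "0 0 0 0.075 -0.028 0 0" --pt "0 0 0 0.1 -0.0375 0 0" --pt "0 0 0 0.125 -0.047 0 0" --pt "0 0 0 0.15 -0.056 0 0" --pt "0 0 0 0.175 -0.0655 0 0" --pt "0 0 0 0.2 -0.075 0 0"

```text
time_s: 5.9
eef_pos: [0.5784, 0.1814, 0.2558]
orientation: [-2.524, -1.87, -0.0]
force: [0.9, 0.4, -3.9]
gripper_width: 0.0147
```

Call:
arm_command --pt "0 0 0 0.025 -0.0095 0 0" --pt "0 0 0 0.05 -0.0185 0 0" --pt "0 0 0 0.075 -0.028 0 0" --pt "0 0 0 0.1 -0.037 0 0" --pt "0 0 0 0.12 -0.045 0 0" --pt "0 0 0 0.137 -0.051 0 0" --pt "0 0 0 0.15 -0.056 0 0" --pt "0 0 0 0.157 -0.059 0 0"

```text
time_s: 6.7
eef_pos: [0.5684, 0.3477, 0.2556]
orientation: [-2.524, -1.87, 0.0]
force: [-0.1, -0.3, -2.2]
gripper_width: 0.0145
```

```bash
python3 - <<'E'
from h import *
s,im,d=snap('wrist','w3')
print(s['time_s'],s['eef_pos'],s['joints'],s['force'],s['gripper_width'])
T=R.from_rotvec(s['orientation']).as_matrix(); corner=np.array([.529,.396,.095])
for tilt in(12,24,36):
    Rt,Tt=frame(-17,tilt); c=corner+[0,0,{12:.04,24:.02,36:0}[tilt]]; grip=c-Rt@np.array([-.087,.057,-.081]); tcp=grip+Tt[:,2]*.0187
    print(tilt,'shift',(T.T@(tcp-s['eef_pos'])).round(4),'turn',np.degrees(R.from_matrix(T.T@Tt).as_rotvec()).round(1))
E
```

```text
6.7 [0.56842597 0.34771666 0.25562932] [4.30636348e-01 2.89382292e-01 1.33285871e+00 2.20344620e-04
 1.51949322e+00 7.25993096e-01] [-0.05365342 -0.30415901 -2.18161772] 0.014495183663252352
12 shift [-0.0117  0.0244  0.0385] turn [-8.5 -8.5  0.1]
24 shift [0.0018 0.0111 0.0423] turn [-17.  -17.    0.1]
36 shift [ 0.0173 -0.0044  0.0504] turn [-25.5 -25.5   0.1]
```

Call:
arm_command --pt "-1 -1 0 -0.001 0.003 0.005 0" --pt "-3 -3 0 -0.004 0.008 0.013 0" --pt "-5.5 -5.5 0 -0.008 0.016 0.024 0" --pt "-8 -8 0 -0.011 0.023 0.034 0" --pt "-10.5 -10.5 0 -0.009 0.021 0.038 0" --pt "-13 -13 0 -0.005 0.017 0.04 0" --pt "-15.5 -15.5 0 -0.001 0.013 0.0415 0" --pt "-17 -17 0 0.002 0.011 0.0425 0"

```text
time_s: 7.55
eef_pos: [0.5799, 0.3445, 0.2124]
orientation: [2.189, 1.62, -0.087]
force: [0.7, 0.2, -3.1]
gripper_width: 0.0149
```

```bash
python3 - <<'E'
from h import *
s=arm.state()
print(s['time_s'],s['eef_pos'],s['joints'],s['force'],s['gripper_width'])
T=R.from_rotvec(s['orientation']).as_matrix(); corner=np.array([.529,.396,.095])
for tilt in(24,30,36):
    Rt,Tt=frame(-17,tilt); c=corner+[0,0,{30:.01,24:.02,36:0}[tilt]]; grip=c-Rt@np.array([-.087,.057,-.081]); tcp=grip+Tt[:,2]*.0187
    print(tilt,'shift',(T.T@(tcp-s['eef_pos'])).round(4),'turn',np.degrees(R.from_matrix(T.T@Tt).as_rotvec()).round(1))
E
```

```text
7.55 [0.57989424 0.34453848 0.21241665] [ 0.64157817  0.4045819   1.3282024  -0.4185334   1.48588058  0.99057161] [ 0.74283971  0.24931145 -3.09727408] 0.014889660743394678
24 shift [ 0.0011 -0.0005 -0.0015] turn [0.1 0.2 0. ]
30 shift [ 0.009  -0.0084 -0.0027] turn [-4.1 -4.1  0. ]
36 shift [ 0.0176 -0.017  -0.0031] turn [-8.4 -8.3  0. ]
```

Call:
arm_command --pt "-0.7 -0.7 0 0.002 -0.0015 -0.001 0" --pt "-2 -2 0 0.0045 -0.004 -0.0015 0" --pt "-3.5 -3.5 0 0.008 -0.007 -0.0025 0" --pt "-5 -5 0 0.011 -0.01 -0.003 0" --pt "-6.5 -6.5 0 0.014 -0.0135 -0.003 0" --pt "-7.7 -7.7 0 0.016 -0.0155 -0.003 0" --pt "-8.3 -8.3 0 0.0175 -0.017 -0.003 0" --pt "-8.3 -8.3 0 0.0175 -0.017 -0.003 0"

```text
time_s: 8.35
eef_pos: [0.5692, 0.3659, 0.2053]
orientation: [2.026, 1.5, -0.121]
force: [-0.3, -0.5, -3.3]
gripper_width: 0.0151
```

```bash
python3 - <<'E'
from h import *
s,im,d=snap('wrist','w4'); _,a,_=snap('scene','sc4'); _,b,_=snap('side','si4')
print(s['time_s'],s['eef_pos'],s['joints'],s['force'],s['gripper_width'])
T=R.from_rotvec(s['orientation']).as_matrix(); print('tilt',np.degrees(np.arccos(-T[2,2])))
Rt=T@np.array([[0,1,0],[1,0,0],[0,0,-1.]]); g=s['eef_pos']-T[:,2]*.0187
c=g+Rt@np.array([-.087,.057,-.081]); print('corner',c)
for n in('scene','side'): print(n,proj(n,c))
rs=lambda x,f:cv2.resize(x[...,::-1],None,fx=f,fy=f,interpolation=2)
u,v=proj('scene',c)[0].astype(int);A=rs(a[max(v-80,0):v+70,max(u-100,0):u+100],2)
u,v=proj('side',c)[0].astype(int);B=rs(b[max(v-80,0):v+70,max(u-100,0):u+100],2)
cv2.imwrite('pics/c4.png',np.hstack([A[:300,:400],B[:300,:400]]))
E
```

```text
8.35 [0.56915677 0.36591678 0.20529734] [ 0.76371738  0.50371767  1.2793666  -0.59788376  1.55569755  1.12984047] [-0.3481237  -0.47096636 -3.26801965] 0.01512341902483926
tilt 35.80004755074281
corner [0.52865079 0.39662691 0.09522717]
scene [[412.43821169 183.7649887 ]]
side [[277.79697867 279.80759576]]
```

View pics/w4.png

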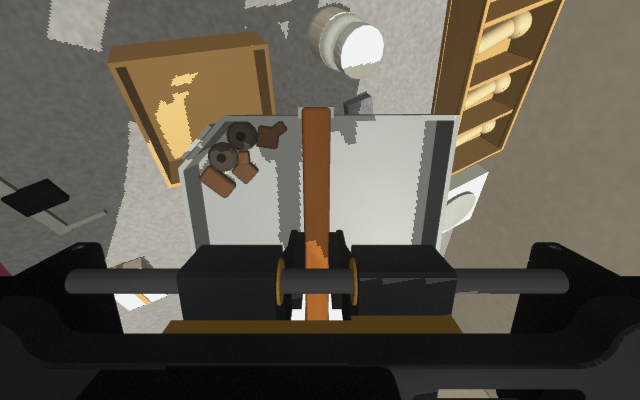

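View pics/c4.png

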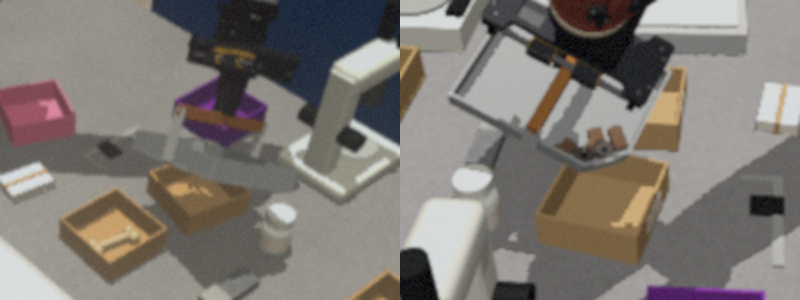

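Wrist view: all five pieces are heaped in the cut corner, the whorls at (241,136) and (223,157), the scraper at (218,182), and the arrowheads at (245,167) and (271,134). The corner sits over the empty box, clear of it and of the jar. One arrowhead lies a bit farther along the wall, so I'll rock gently and then lower 15 mm.

Call:
arm_command --pt "1.5 -1.5 0 0 0 0 0" --pt "3.5 -3.5 0 0 0 0 0" --pt "1.5 -1.5 0 0 0 0 0" --pt "-1.5 1.5 0 0 0 0 0" --pt "-3.5 3.5 0 0 0 0 0" --pt "-1.5 1.5 0 0 0 0 0" --pt "1.5 -1.5 0 0 0 0 0" --pt "0 0 0 0 0 0 0"

```text
time_s: 9.3
eef_pos: [0.5712, 0.365, 0.2043]
orientation: [2.028, 1.498, -0.125]
force: [-0.1, 0.8, -3.9]
gripper_width: 0.015
```

Call:
arm_command --pt "0 0 0 0 0 0 0" --pt "0 0 0 0.001 -0.001 0.002 0" --pt "0 0 0 0.0025 -0.0025 0.005 0" --pt "0 0 0 0.004 -0.004 0.008 0" --pt "0 0 0 0.0055 -0.0055 0.011 0" --pt "0 0 0 0.006 -0.006 0.012 0" --pt "0 0 0 0.006 -0.006 0.012 0" --pt "0 0 0 0.006 -0.006 0.012 0"

```text
time_s: 10.1
eef_pos: [0.5696, 0.3656, 0.1914]
orientation: [2.027, 1.5, -0.12]
force: [0.1, 0.3, -2.5]
gripper_width: 0.0148
```

```bash
python3 - <<'E'
from h import *
s,im,d=snap('wrist','w5'); _,b,_=snap('side','si5')
print(s['time_s'],s['eef_pos'],s['force'],s['gripper_width'])
T=R.from_rotvec(s['orientation']).as_matrix(); print('tilt',np.degrees(np.arccos(-T[2,2])))
Rt=T@np.array([[0,1,0],[1,0,0],[0,0,-1.]]); g=s['eef_pos']-T[:,2]*.0187
c=g+Rt@np.array([-.087,.057,-.081]); print('corner',c, 'pix',proj('wrist',c,s))
# tray-frame coords (grip axes) of dark pieces and of the tray floor
C=(cloud('wrist',d,s)-g)@Rt; fl=(abs(C[...,0])<.08)&(abs(C[...,0])>.03)&(C[...,1]>.02)&(C[...,1]<.055)&(C[...,2]<-.06)&(C[...,2]>-.1)
P=C[fl]; A=np.c_[P[:,:2],np.ones(len(P))]; k=np.linalg.lstsq(A,P[:,2],rcond=None)[0]; print('floor plane slopes deg',np.degrees(k[:2]),'z0',k[2], 'expect 0,0,-.081')
hsv=cv2.cvtColor(im,cv2.COLOR_RGB2HSV)
m=(hsv[...,2]<110)&(C[...,0]<-.02)&(C[...,0]>-.108)&(C[...,1]<.078)&(C[...,1]>-.02)&(C[...,2]<-.068)&(C[...,2]>-.082)
n,l,st,ce=cv2.connectedComponentsWithStats(m.astype(np.uint8))
for i in range(1,n):
    if st[i,4]>60: print(ce[i].round(),st[i,4],C[l==i].mean(0).round(3))
u,v=proj('side',c)[0].astype(int)
rs=lambda x,f:cv2.resize(x[...,::-1],None,fx=f,fy=f,interpolation=2)
cv2.imwrite('pics/c5.png',np.hstack([rs(im[95:245,150:350],2),rs(b[v-80:v+70,u-100:u+100],2)]))
E
```

```text
10.1 [0.56955957 0.36559589 0.19142126] [ 0.07995445  0.26332209 -2.50164213] 0.014783938066800461
tilt 35.78302533576239
corner [0.52915228 0.39640681 0.08134298] pix [[219.83900516 142.30188934]]
floor plane slopes deg [-2.63831144  2.86323899] z0 -0.07958179707389586 expect 0,0,-.081
[237. 153.] 2567 [-0.07   0.049 -0.071]
```

View pics/c5.png

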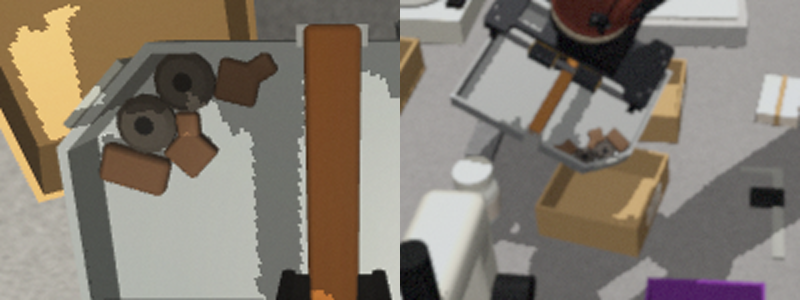

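The five pieces are packed together, each touching the slanting wall, a side wall or another piece. The corner is about 31 mm above the rim, over the middle of the empty box and touching nothing. Handing in.

```bash
python3 -c "
from h import *
s=arm.state();print(s['time_s'],s['qd'].round(4),s['gripper_width']);print(arm.hand_in())"
```

```text
10.2 [ 0.0017  0.     -0.0017  0.0013  0.0024  0.0015] 0.014875121361791475
the job is handed in; nothing more can be done
None
```

I lifted the tray by its handle, carried it level to the empty tan box, and tilted it about 36° towards the cut corner. I rocked it once, lowered it 15 mm, and handed the job in at 10.2 s, still holding the tray tilted.

**Position:** the arm pose puts the pouring corner at (0.529, 0.396, 0.081) m. That matches the measured box centre of (0.529, 0.396), and it is about 31 mm above the rim. The wrist force was only about the tray's weight, and the pictures show the tray touching nothing.

**Pieces:** all five are in the tray, packed together in the corner. One arrowhead rests against the +y wall behind a whorl, about 4–5 cm from the middle of the slanting wall. Rocking did not bring it closer.

**Check that disagreed:** fitting a plane to the tray floor from the wrist camera's depth gave slopes of 2.6° to 2.9° relative to the gripper, where I expected zero. I put this down to the pieces being included in the fit, because the handle does not appear to have turned in the fingers, but I did not repeat the fit without them.

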